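# Draw the sprung frame holder out to its set length and hold it

## Task

Pull the fork-shaped lock key straight up out of its snap-fit slot in the frame holder and set it down gently in the blue enamel tray. Then take the upright grip post of the holder's sprung rod, pull the rod out until its round collar stands level with the brass pointer of the rider on the side rail, and finish while holding it there against the spring, so that I can lay a frame in. Leave the rider as it is set and do not disturb the aviator frame.

Things in the scene. Friction and masses are not known exactly. Their poses are not given: they have to be found in the camera images.
- gauge: Bench frame holder, fixed: dark steel base plate 245 x 100 x 12 mm with a lying aluminium barrel (38 mm diameter, 125 mm long, axis 45 mm above the counter) from which a sprung rod comes out. Origin on the counter, below the barrel's mouth; z up; the rod is pulled out along the holder's own -x (barrel at +x). A rail 34 mm high lies along y = -42 mm, from x = -43 to -113 mm.
- slot (a point): Centre of the lock key's slot on top of the base plate, 12 mm above the counter, 30 mm in front (-x) of the holder's origin. Two upright cheeks form the slot: 24 mm long in x, reaching to 33 mm either side of the rod, top 58 mm above the counter.
- key: Loose steel fork plate, 8 mm thick (x), 44 mm wide (y), 90 mm tall, about 80 g. Its legs straddle the rod and block the collar: the rod cannot come out before it. Origin: centre of its underside. Starts upright in the slot, axes parallel to the holder's. Spring balls hold it: pulled straight up it lets go at roughly 10 N in the first 10 mm, and is clear after 46 mm.
- key_grip (a point): Point on the key's black grip tab, 76 mm above the key's underside. The tab is 10 mm thick (key's x), 28 mm wide (key's y), and reaches from 52 to 90 mm above the underside.
- key_mid (a point): Middle of the key, 45 mm above its underside. In the tray the key may stand or lie.
- tray: Blue enamel tray, fixed, 220 mm (its x) x 160 mm (its y) x 20 mm high, walls and floor 4 mm. Origin: centre of its underside; inner floor 4 mm above. It stands to the left or right of the holder.
- rod: Sprung steel rod, 10 mm diameter, axis 45 mm above the counter, axes parallel to the holder's. It slides out along the holder's -x by 0 to 100 mm against a spring that draws it back: 4 N at the start, plus 0.8 N per 10 mm. Origin: on the rod axis, at the barrel's mouth when in.
- rod_grip (a point): Grip point of the rod's upright black post, 92 mm above the counter. The post is round, 16 mm diameter, 110 mm in front of the rod's origin; its top (a 19 mm cap, 4 mm thick) is 112 mm above the counter, and no other part of the holder is higher than 60 mm once the key is out.
- rod_collar (a point): Centre of the steel collar on the rod, a disc of 28 mm diameter and 7 mm thickness on the rod axis. Pulling the rod moves it along the holder's -x.
- rider_tip (a point): Tip of the brass pointer, 45 mm above the counter, on the rider, a small brass block on the side rail. It points along the holder's +y and ends 20 mm beside the rod's axis. The collar's middle is level with it when both have the same x in the holder's frame: 48 to 80 mm of pull, set differently each time. The rider is stiff on its rail; leave it.
- aviator: Havana acetate aviator spectacle frame, bystander, 145 x 55 x 20 mm, lying folded. Origin: centre of its underside.
Mind the look-alikes: they are no part of the job. There is more than one size of the key; the job needs the smaller.

How it is judged:
By the outcome, as a careful person would: the job done as asked, in the order asked, and still so for the second after the job is handed in, while the arm keeps its last pose, push and grip.
It also fails if it takes over 50 s, if anything falls off the work surface, if the arm or the gripper's body presses on something with over 40 N, if the wrist force passes 120 N, or if a joint passes its speed limit or range.

## Robot

A 6-joint arm with a two-finger parallel gripper is mounted at the origin on the work surface. World frame = base frame: x ahead of the robot, y to its left, z up, the work surface at z = 0. Lengths are in m, angles in rad, forces in N, time in s.
With the tool pointing down it reaches from about 0.425 to 0.95 m from the base axis. Payload 3.5 kg.
Tool frame: the origin (TCP) lies at the very end of the fingers, on their centre line; the grasp point (between the pads) lies grip_point_offset behind it (grip_point_offset is the distance from the TCP to the grasp point, in m); z points along the fingers, y is the line along which they close (so a half turn about z gives the same grasp; the last joint's range is limited). The gripper opens to 85 mm and grips with 20 to 120 N. Pads are 22 mm wide; open, the fingers measure 114 mm over their backs; the gripper's body (76 mm by 85 mm) begins 54 mm behind the grasp point. The pads swing forward as they close: fully open they stand 13 mm farther back than shut.
Start: joints at [1.135, 0.286, 1.577, -0, 1.279, -0.15], TCP at [0.19, 0.648, 0.231] pointing down, gripper open.
Joint ranges: [-2.77, 2.77], [-0.9, 2.22], [0.21, 2.48], [-1.53, 4.67], [0.24, 2.81], [-2.84, 2.84]. Speed limits (rad/s): [2.79, 2.79, 3.14, 3.14, 3.14, 3.14].

## Interface

Orientations are given as a rotation vector (axis times angle).
In Python, from station import * gives the robot as it stands.
- The arm moves only by the shell command python3 -m creep 'ROWS'. ROWS is text: rows parted by semicolons, each of 7 numbers parted by spaces: the opening, from 0 (shut) to 1 (fully open), then the shift along the world's x, y, z in mm, then the turn, a rotation vector about the world's x, y, z in degrees. A call has 1 to 20 rows; each row is the pose to reach, as a shift and turn from the pose commanded when the call began; what a row does not reach only later rows make up. A row lasts 1/8 s, in which the tool goes at most 62.5 mm and 10.7 degrees, less where a joint would pass 70% of its speed; a pose out of reach is approached as far as the arm can. A call with a gripper value outside its range is refused whole. The fingers move at their own pace and stop on an object; the grip force is fixed at half the most. Time passes only in rows, so rows that repeat a pose let the fingers close. It gives the time, the measured TCP pose, the force, the opening and the grip force at its end, in the units of the state.
- state(): the state, without advancing time (a new reading comes with each control period).
- grab_frame(name): name is "scene" or "top"; returns the picture (480x640x3 uint8, red, green, blue); there is no depth.
- camera_params(name): a dict with "intrinsics" (3x3 intrinsics, pixels), "k1" (the pictures are not rectified: a ray, as slopes to the right and down, at radius r is drawn at 1 + k1 r^2 times it, then the intrinsics apply), "R" (3x3) and "t" (3): a world point X has camera coordinates R X + t. Camera axes: x right, y down, z forward; pixel columns grow to the right and rows downward; lengths in m; the calibration is good to about 2 mm. A picture is of the moment at which its call begins. camera_params takes no time and is no camera call.
- job_done(): hands the job in; it is judged then, once.
Trained networks look in the newest picture that a camera, given by its name, has taken for a name from the list of things; names that differ only in an ending like _2 or _b are one class to them, and where a whole thing is asked for, a point or a joint stands for the part that bears it (a point fixed in the world has none). Each returns a list of dicts, best first, with "p" (0 to 1); they miss things now and then, are a little off and sometimes report something else, mostly with a low value. They report only what shows in the picture. A call takes as long as a camera call. They do not tell look-alikes from the thing itself.
- boxes_of(label, camera): "box" ([left, top, width, height] in pixels, round what is visible of it).
The state is a dict: "clock": time; "joint_positions": joint angles; "joint_vel": joint speeds; "joint_efforts": joint torques, N m; "position": TCP position; "orientation": TCP orientation; "contact_force": force on the tool from outside, world axes, zero at the start; "moment": the same for the moment, N m; "opening": opening from 0.0 (shut) to 1.0 (fully open); "finger_force": force on a finger pad.
Only numpy, scipy, OpenCV 4.12 (cv2) and the standard library are available. Lean on these libraries where they do the work, as an engineer would, in place of code of your own. Each camera call takes 0.05 s, during which the arm holds its last target. There are 200 camera calls.

## Working session

There is one attempt and no reset: what is moved stays moved. The work goes in short steps, Python scripts to look and compute and a shell command to move; the robot and the scene stay as the last step left them, time stands still between calls to the robot, and variables do not carry over. Pictures are saved under pics/ and viewed, at most 10 in all, crops included, and the job is handed in when it is done.

```bash
mkdir -p pics; cat > h.py <<'E'
import numpy as np, cv2
from station import *
from scipy.spatial.transform import Rotation as Ro
def ray(cam,uv):
    c=camera_params(cam);K=np.array(c["intrinsics"]);R=np.array(c["R"]);t=np.array(c["t"])
    d=np.array([c["k1"],0,0,0,0],float)
    p=cv2.undistortPoints(np.array([[uv]],float),K,d)[0,0]
    # one-parameter radial model
    return -R.T@t, R.T@np.array([p[0],p[1],1])
def atz(cam,uv,z):
    o,d=ray(cam,uv);return o+d*(z-o[2])/d[2]
def tri(uv1,uv2,c1="scene",c2="top"):
    o1,d1=ray(c1,uv1);o2,d2=ray(c2,uv2)
    s=np.linalg.lstsq(np.c_[d1,-d2],o2-o1,rcond=None)[0]
    a=o1+d1*s[0];b=o2+d2*s[1];return (a+b)/2,np.linalg.norm(a-b)
def proj(cam,X):
    c=camera_params(cam)
    return cv2.projectPoints(np.array(X,float).reshape(-1,3),cv2.Rodrigues(np.array(c["R"]))[0],np.array(c["t"],float),np.array(c["intrinsics"]),np.array([c["k1"],0,0,0,0],float))[0][:,0]
def shot(cam,name):
    f=grab_frame(cam);cv2.imwrite(f"pics/{name}.png",f[...,::-1]);return f
E
python3 - <<'E'
from h import *
print(grip_point_offset if 'grip_point_offset' in globals() else None)
for c in("scene","top"):
    shot(c,c+"0");print(c,np.round(-np.array(camera_params(c)["R"]).T@np.array(camera_params(c)["t"]),3))
    for l in("gauge","key","key_grip","tray","rod","rod_grip","rod_collar","rider_tip","aviator"):
        print(l,[(np.round(b["box"]).astype(int).tolist(),round(b["p"],2)) for b in boxes_of(l,c)][:4])
s=state();print(s["position"],s["orientation"],s["opening"],s["clock"])
E
```

```text
0.0187
scene [ 1.196 -0.146  0.848]
gauge [([292, 233, 127, 68], 0.9)]
key [([293, 185, 17, 58], 0.91), ([332, 236, 10, 30], 0.75), ([292, 242, 60, 33], 0.23), ([295, 235, 122, 66], 0.21)]
key_grip [([327, 237, 16, 27], 0.67), ([290, 186, 16, 55], 0.63)]
tray [([76, 207, 89, 101], 0.78)]
rod [([294, 246, 60, 25], 0.58), ([331, 235, 8, 29], 0.19)]
rod_grip [([293, 244, 59, 31], 0.86)]
rod_collar [([292, 242, 60, 35], 0.92)]
rider_tip [([293, 244, 56, 31], 0.55)]
aviator [([458, 208, 63, 29], 0.56), ([331, 237, 12, 29], 0.36)]
top [0.439 0.006 1.001]
gauge [([221, 187, 123, 56], 0.71)]
key [([461, 224, 83, 109], 0.68), ([296, 202, 5, 22], 0.55), ([316, 262, 16, 25], 0.53), ([324, 185, 7, 14], 0.34)]
key_grip [([310, 262, 22, 26], 0.76), ([292, 200, 8, 23], 0.5)]
tray [([462, 226, 81, 108], 0.65)]
rod [([282, 198, 61, 20], 0.89)]
rod_grip [([283, 206, 57, 14], 0.85)]
rod_collar [([283, 202, 63, 22], 0.79)]
rider_tip []
aviator [([93, 222, 68, 44], 0.85)]
[0.19026785 0.64761009 0.23133523] [4.47401887e-01 3.10954602e+00 1.37638867e-06] 0.9985432472124355 1.0
```

View pics/scene0.png

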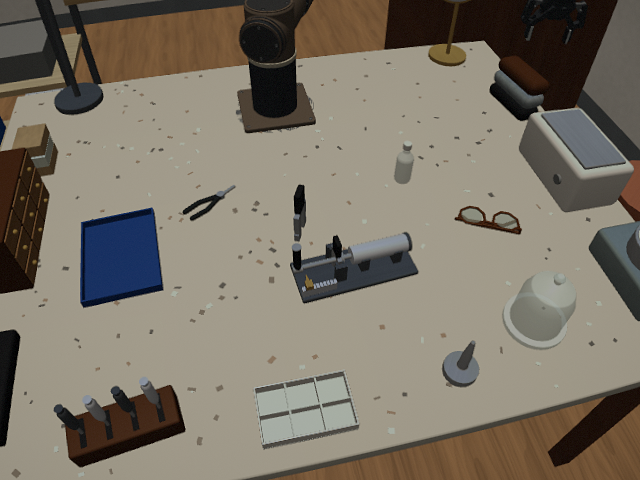

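View pics/top0.png

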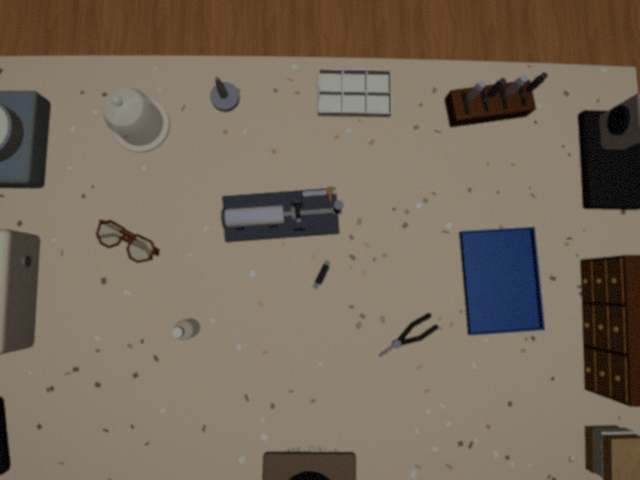

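```bash
python3 - <<'E'
import cv2,numpy as np
a=cv2.imread("pics/scene0.png")[180:305,280:425];b=cv2.imread("pics/top0.png")[180:250,210:350]
f=lambda i,s:cv2.convertScaleAbs(cv2.resize(i,None,fx=s,fy=s,interpolation=cv2.INTER_CUBIC),alpha=1.7,beta=10)
cv2.imwrite("pics/c1.png",f(a,4.8));cv2.imwrite("pics/c2.png",f(b,5.5))
E
```

```text
(no output)
```

View pics/c1.png

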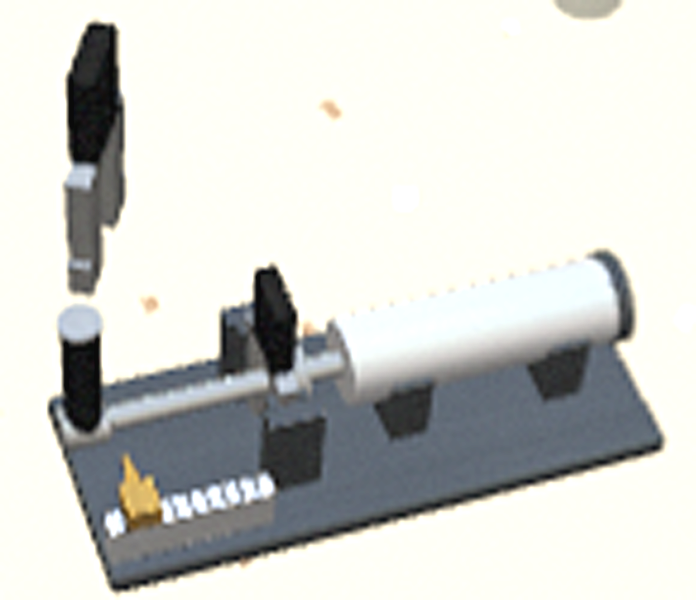

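View pics/c2.png

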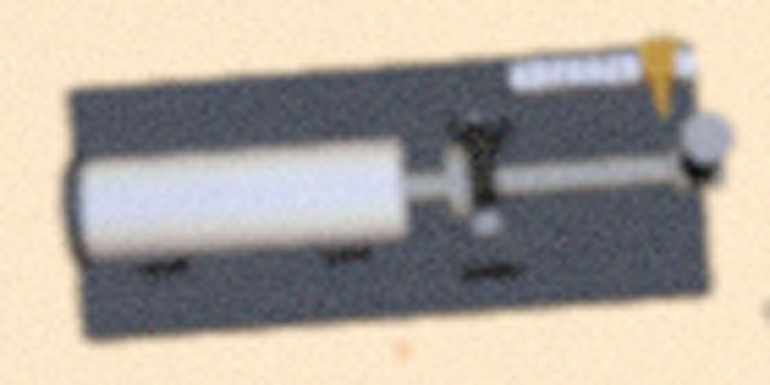

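The holder's barrel points to world +y and its rod and rider end to −y. In the scene image the real key is in the slot at about (337,246). The larger look-alike stands loose at (299,210), the tray is at (120,255) on the −y side, and the brass pointer is at about (306,275). Next I fit the holder pose.

```bash
cat > fit.py <<'E'
from h import *
from scipy.optimize import least_squares
S=lambda x,y:(280+(x+.5)/4.8-.5,180+(y+.5)/4.8-.5)
T=lambda x,y:(210+(x+.5)/5.5-.5,180+(y+.5)/5.5-.5)
# holder pts; 'a' = base x start
F=[("scene",S(80,320),(0,-110,0,112)),("top",T(707,136),(0,-110,0,112)),
("scene",S(112,578),(1,0,-50,12)),("scene",S(664,438),(1,245,-50,12)),("scene",S(54,402),(1,0,50,12)),
("top",T(72,92),(1,245,-50,12)),("top",T(708,292),(1,0,50,12)),("top",T(88,338),(1,245,50,12)),
("top",T(405,189),(0,0,0,45)),("scene",S(273,270),(0,-30,0,102)),("top",T(480,128),(0,-30,0,102)),
("scene",S(127,456),(2,0,-20,45)),("top",T(664,114),(2,0,-20,45))]
def res(p,full=False):
    x,y,w,a,r=p;r_=[]
    for c,uv,(k,X,Y,Z) in F:
        X=X+(a if k==1 else r if k==2 else 0)
        P=[(x+np.cos(w)*X-np.sin(w)*Y)/1e3,(y+np.sin(w)*X+np.cos(w)*Y)/1e3,Z/1e3]
        r_.append(proj(c,P)[0]-uv)
    return np.array(r_) if full else np.ravel(r_)
s=least_squares(res,[570,50,1.57,-115,-80],loss="soft_l1")
E
python3 - <<'E'
from fit import *
print(np.round(s.x,3),np.degrees(s.x[2]));print(np.round(res(s.x,True),2).tolist())
for c in((461,232),(534,228),(543,328),(468,334)):print(np.round(atz("top",c,.02),3))
for c in((80,221),(155,209),(161,291),(83,303)):print(np.round(atz("scene",c,.02),3))
# bigger key & aviator
print("bigkey",np.round(tri((299,187),(324,264)),3)if 0 else tri((299,187),(324,264)),atz("scene",(297,238),0))
print("avi",atz("top",(127,242),.01))
E
```

```text
[ 587.684   58.189    1.647 -114.697  -97.858] 94.38370988443367
[[-0.38, 0.91], [0.15, -0.74], [-1.18, -0.25], [0.2, -0.15], [-2.27, -2.67], [-1.54, -0.5], [0.79, 2.19], [-2.23, 1.39], [-0.46, -1.33], [0.44, 5.39], [-0.13, 4.23], [-0.41, 1.03], [-0.72, -0.3]]
[ 0.555 -0.318  0.02 ]
[ 0.565 -0.478  0.02 ]
[ 0.354 -0.49   0.02 ]
[ 0.341 -0.329  0.02 ]
[ 0.347 -0.495  0.02 ]
[ 0.346 -0.328  0.02 ]
[ 0.575 -0.319  0.02 ]
[ 0.572 -0.472  0.02 ]
bigkey (array([ 0.47851172, -0.02275601,  0.14921008]), np.float64(0.0017935324663187293)) [ 4.79971466e-01 -2.98642416e-02  1.11022302e-16]
avi [0.52671977 0.38959903 0.01      ]
```

```bash
cat >> fit.py <<'E'
def res2(p,full=False):
    x,y,w,a,r,b,k=p;r_=[]
    for c,uv,(q,X,Y,Z) in F:
        X=X+(a if q==1 else r if q==2 else 0);Y=Y+(b if q==1 else 0);Z=Z+(k if Z==102 else 0)
        P=[(x+np.cos(w)*X-np.sin(w)*Y)/1e3,(y+np.sin(w)*X+np.cos(w)*Y)/1e3,Z/1e3]
        r_.append(proj(c,P)[0]-uv)
    return np.array(r_) if full else np.ravel(r_)
s2=least_squares(res2,list(s.x)+[0,0],loss="soft_l1")
E
python3 - <<'E'
from fit import *
print(np.round(s2.x,3),np.degrees(s2.x[2]));print(np.round(res2(s2.x,True),2).tolist())
for n,a,b in(("cap",S(80,320),T(707,136)),("tip",S(127,456),T(664,114)),("key",S(273,270),T(480,128)),("c1",S(664,438),T(72,92)),("c2",S(54,402),T(708,292))):print(n,tri(a,b))
E
```

```text
Traceback (most recent call last):
  File "fit.py", line 26, in <module>
    s2=least_squares(res2,list(s.x)+[0,0],loss="soft_l1")
  File "fit.py", line 24, in res2
    r_.append(proj(c,P)[0]-uv)
              ~~~~^^^^^
  File "h.py", line 17, in proj
    c=camera_params(cam)
ValueError: time passes only in moves, steps and waits
```

```bash
sed -i 's/^def ray/import functools\ncamera_params=functools.cache(camera_params)\ndef ray/' h.py
python3 - <<'E'
from fit import *
print(np.round(s2.x,3),np.degrees(s2.x[2]));print(np.round(res2(s2.x,True),2).tolist())
for n,a,b in(("cap",S(80,320),T(707,136)),("tip",S(127,456),T(664,114)),("key",S(273,270),T(480,128)),("c1",S(664,438),T(72,92)),("c2",S(54,402),T(708,292))):print(n,tri(a,b))
E
```

```text
[ 585.466   57.893    1.661 -115.007  -97.923   -4.922   14.226] 95.14164016879579
[[-0.55, 0.61], [0.24, -0.35], [-0.44, 1.46], [0.52, 0.18], [-2.22, -1.01], [-1.69, -0.94], [1.13, 0.19], [-1.76, 0.9], [-0.33, -0.25], [0.32, -0.23], [-0.17, 3.94], [-0.5, 0.64], [-0.73, 0.15]]
cap (array([ 0.59458747, -0.05081994,  0.11268286]), np.float64(0.000680945525628317))
tip (array([ 0.61429985, -0.03807306,  0.04731734]), np.float64(0.002380389331254967))
key (array([0.59434705, 0.02666215, 0.12298934]), np.float64(0.001975968726497299))
c1 (array([0.62710549, 0.1902342 , 0.01110148]), np.float64(0.0029487193096075985))
c2 (array([ 0.5517961 , -0.05743843,  0.00894092]), np.float64(0.0021594329431535698))
```

```bash
python3 - <<'E'
import fit
from fit import *
F[:]=[f for f in F if f[2][3]!=102]
for fn,x0 in((res,s.x),(res2,s2.x)):
    q=least_squares(fn,x0,loss="soft_l1");print(np.round(q.x,3),np.degrees(q.x[2]),round(q.cost,2));print(np.round(fn(q.x,True),1).tolist())
    if fn is res: q1=q.x
x,y,w,a,r=q1
def W(P):
    P=np.array(P,float);return np.c_[x+np.cos(w)*P[:,0]-np.sin(w)*P[:,1],y+np.sin(w)*P[:,0]+np.cos(w)*P[:,1],P[:,2]]/1e3
bx=lambda x0,x1,y0,y1,z0,z1:[(X,Y,Z) for Z in(z0,z1) for X,Y in((x0,y0),(x1,y0),(x1,y1),(x0,y1))]
B=[bx(-35,-25,-14,14,64,102),bx(-115,130,-50,50,0,12),bx(-113,-43,-46,-38,12,34)]
th=np.linspace(0,6.28,40)
for c,o,sc,ou in(("scene",(280,180),4.8,"c1"),("top",(210,180),5.5,"c2")):
    im=cv2.imread(f"pics/{ou}.png")
    f=lambda P:np.int32((proj(c,W(P))-o+.5)*sc-.5)
    for b,col in zip(B,((0,0,255),(0,255,0),(255,0,255))):
        p=f(b)
        for k in(p[:4],p[4:]):cv2.polylines(im,[k],True,col,1)
        for i in range(4):cv2.line(im,tuple(map(int,p[i])),tuple(map(int,p[i+4])),col,1)
    for X in(0,125):cv2.polylines(im,[f([(X,19*np.cos(t),45+19*np.sin(t)) for t in th])],True,(255,0,0),1)
    cv2.polylines(im,[f([(-110+9.5*np.cos(t),9.5*np.sin(t),112) for t in th])],True,(0,128,255),1)
    cv2.imwrite(f"pics/o_{ou}.png",im)
a=cv2.imread("pics/o_c1.png");b=cv2.imread("pics/o_c2.png")
b=cv2.resize(b,(696,348));a=cv2.resize(a[230:],(696,370)) if 0 else a
cv2.imwrite("pics/o.png",np.vstack([a[255:],np.pad(b,((0,0),(0,0),(0,0)))[:250]]))
E
```

```text
[ 587.609   58.465    1.647 -114.976  -98.13 ] 94.3776134726654 10.93
[[-0.2, 0.8], [0.0, -0.7], [-1.2, -0.3], [0.2, -0.2], [-2.3, -2.7], [-1.5, -0.5], [0.8, 2.2], [-2.2, 1.4], [-0.6, -1.3], [-0.4, 1.0], [-0.7, -0.3]]
[ 584.695   58.307    1.663 -115.561  -98.426   -5.667   14.226] 95.25553616366322 6.88
[[-0.4, 0.3], [0.0, -0.1], [-0.4, 1.6], [0.5, 0.1], [-2.3, -0.9], [-1.7, -0.8], [1.2, 0.1], [-1.7, 1.0], [-0.5, 0.1], [-0.6, 0.4], [-0.7, 0.4]]
```

View pics/o.png

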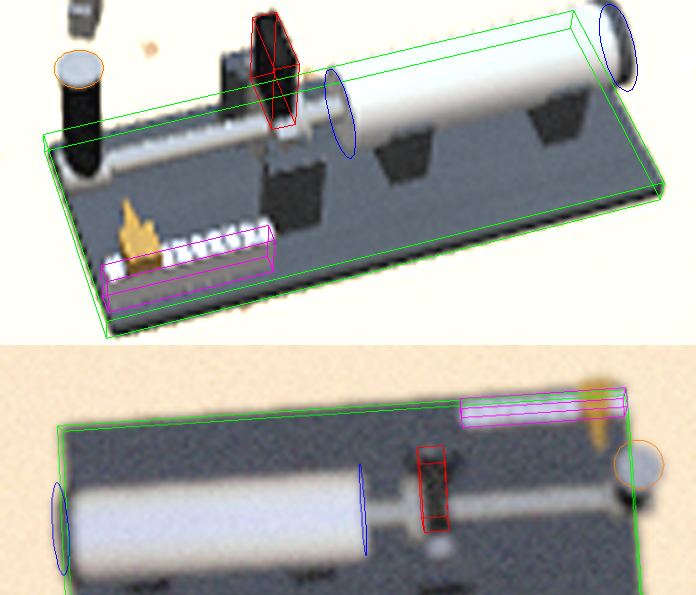

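The overlay matches: the red tab box sits on the key in both views and the cap and rail line up. The key is at about (0.589, 0.0285) with a holder yaw of about 95°. The rider is at about −98 mm in the holder frame, so the pull is roughly 78 mm. I move above the key.

```bash
python3 -m creep '1 0 0 30 0 0 0;0.5 398 -619 -10 0 0 21;0.5 398 -619 -10 0 0 21;0.5 398 -619 -10 0 0 21;0.5 398 -619 -10 0 0 21;0.5 398 -619 -10 0 0 21;0.5 398 -619 -10 0 0 21;0.5 398 -619 -10 0 0 21;0.5 398 -619 -10 0 0 21;0.5 398 -619 -10 0 0 21;0.5 398 -619 -10 0 0 21;0.5 398 -619 -10 0 0 21;0.5 398 -619 -10 0 0 21;0.5 398 -619 -10 0 0 21;0.5 398 -619 -10 0 0 21;0.5 398 -619 -10 0 0 21;0.5 398 -619 -10 0 0 21;0.5 398 -619 -10 0 0 21'; python3 -c "
from h import *
s=state();print(s['joint_positions'],Ro.from_rotvec(s['orientation']).as_matrix()[:,1:])"
```

```text
clock: 3.25
position: [0.588, 0.0294, 0.2215]
orientation: [-0.129, 3.139, -0.0]
contact_force: [-0.1, -0.2, 1.1]
opening: 0.502
finger_force: 0.0
[-1.22231118e-01  1.06229133e-01  1.80386983e+00  2.20136220e-05
  1.23116916e+00 -1.77501949e+00] [[-8.18928951e-02  3.24633218e-04]
 [ 9.96641135e-01 -1.89668782e-05]
 [-4.54883275e-05 -9.99999947e-01]]
```

```bash
python3 -m creep '0.5 1 -1 -60 0 0 0;0.5 1 -1 -110 0 0 0;0.5 1 -1 -130 0 0 0;0.5 1 -1 -150 0 0 0;0.5 1 -1 -150 0 0 0;0.5 1 -1 -150 0 0 0'; python3 -c "
from h import *
a=shot('scene','g1');b=shot('top','g1t')
c=np.vstack([cv2.resize(a[150:310,230:430],(700,560))[:,:]]);cv2.imwrite('pics/g1c.png',cv2.convertScaleAbs(c[...,::-1],alpha=1.5,beta=10))"
```

```text
clock: 4.0
position: [0.5907, 0.0275, 0.0732]
orientation: [-0.127, 3.136, -0.001]
contact_force: [-0.6, 0.3, -0.2]
opening: 0.499
finger_force: 0.0
```

View pics/g1c.png

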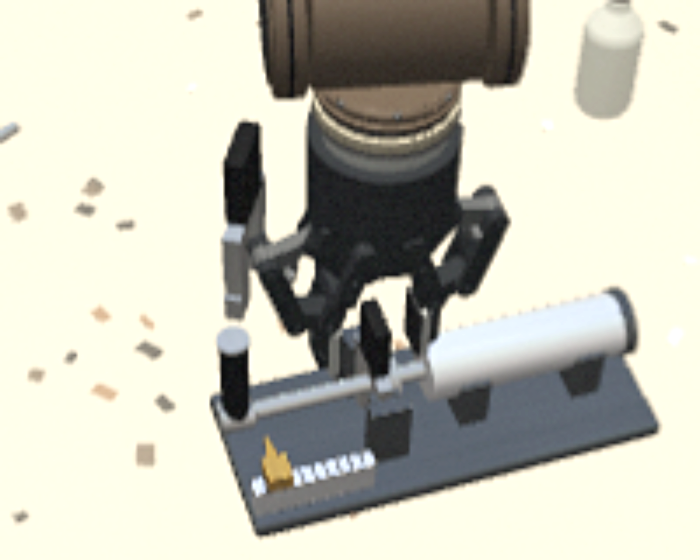

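The pads straddle the black tab, at crop (377,335), with the left finger at about (335,350) and the right one at about (425,320). The look-alike stands clear on the left at (240,200). I close on the tab.

```bash
python3 -m creep '0 0 0 0 0 0 0;0 0 0 0 0 0 0;0 0 0 0 0 0 0;0 0 0 0 0 0 0;0 0 0 0 0 0 0;0 0 0 0 0 0 0'
```

```text
clock: 4.85
position: [0.5897, 0.0283, 0.0722]
orientation: [-0.126, 3.138, 0.002]
contact_force: [-0.5, 4.1, 5.1]
opening: 0.105
finger_force: 59.3
```

```bash
python3 -m creep '0 0 0 3 0 0 0;0 0 0 6 0 0 0;0 0 0 10 0 0 0;0 0 0 14 0 0 0;0 0 0 20 0 0 0;0 0 0 30 0 0 0;0 0 0 45 0 0 0;0 0 0 65 0 0 0;0 0 0 90 0 0 0;0 0 0 90 0 0 0'
```

```text
clock: 6.1
position: [0.5912, 0.0265, 0.1657]
orientation: [-0.127, 3.133, -0.005]
contact_force: [0.0, -1.0, -1.6]
opening: 0.106
finger_force: 60.7
```

```bash
python3 -m creep '0 0 0 50 0 0 0;0 -119 -428 50 0 0 0;0 -119 -428 50 0 0 0;0 -119 -428 50 0 0 0;0 -119 -428 50 0 0 0;0 -119 -428 50 0 0 0;0 -119 -428 50 0 0 0;0 -119 -428 50 0 0 0;0 -119 -428 50 0 0 0;0 -119 -428 50 0 0 0;0 -119 -428 0 0 0 0;0 -119 -428 -50 0 0 0;0 -119 -428 -75 0 0 0;0 -119 -428 -85 0 0 0;0 -119 -428 -85 0 0 0;0 -119 -428 -85 0 0 0'; python3 -c "
from h import *
a=shot('scene','t1');b=shot('top','t1t')
cv2.imwrite('pics/t1c.png',np.hstack([cv2.resize(a[130:330,60:260],(400,400)),cv2.resize(b[180:380,400:600],(400,400))])[...,::-1])"
```

```text
clock: 8.1
position: [0.4714, -0.4009, 0.0783]
orientation: [-0.128, 3.137, -0.004]
contact_force: [0.1, 0.1, -1.0]
opening: 0.106
finger_force: 60.6
```

View pics/t1c.png

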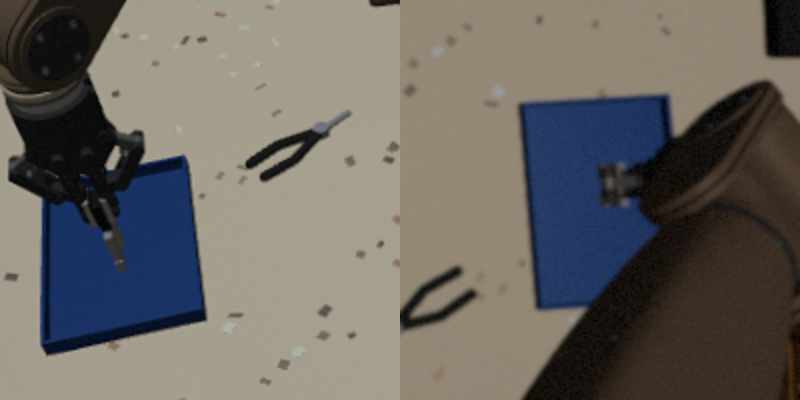

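The key hangs in the gripper well inside the tray, with its lower end at about (120,265) in the left crop. I lower it gently.

```bash
python3 -m creep '0 0 0 -4 0 0 0;0 0 0 -8 0 0 0;0 0 0 -10 0 0 0;0 0 0 -11 0 0 0;0 0 0 -11 0 0 0'
```

```text
clock: 8.82
position: [0.4702, -0.4004, 0.0652]
orientation: [0.127, -3.139, -0.0]
contact_force: [0.4, -0.1, -0.1]
opening: 0.103
finger_force: 60.6
```

```bash
python3 -m creep '0 0 0 -1 0 0 0;0 0 0 -1.5 0 0 0;0 0 0 -2 0 0 0;0 0 0 -2 0 0 0'
```

```text
clock: 9.32
position: [0.4705, -0.4006, 0.0642]
orientation: [-0.127, 3.139, -0.001]
contact_force: [-1.5, 1.7, 5.5]
opening: 0.107
finger_force: 61.5
```

```bash
python3 -m creep '0.13 0 0 0 0 0 0;0.17 0 0 0 0 0 0;0.25 0 0 0 0 0 0;0.4 0 0 0 0 0 0;0.4 0 0 0 0 0 0;0.4 0 0 0 0 0 0;0.4 0 0 20 0 0 0;0.4 0 0 50 0 0 0;0.4 0 0 100 0 0 0;0.4 0 0 150 0 0 0;0.4 0 0 150 0 0 0'; python3 -c "
from h import *
print([(np.round(b['box']),b['p']) for b in boxes_of('key','scene')])
a=shot('scene','t2')
cv2.imwrite('pics/t2c.png',cv2.resize(a[130:330,60:360],(780,520))[...,::-1])"
```

```text
clock: 10.7
position: [0.4726, -0.403, 0.2218]
orientation: [-0.127, 3.131, -0.017]
contact_force: [-0.8, 0.8, -0.1]
opening: 0.401
finger_force: 0.0
[(array([295., 184.,  12.,  58.]), 0.73), (array([103., 223.,  20.,  42.]), 0.71)]
```

View pics/t2c.png

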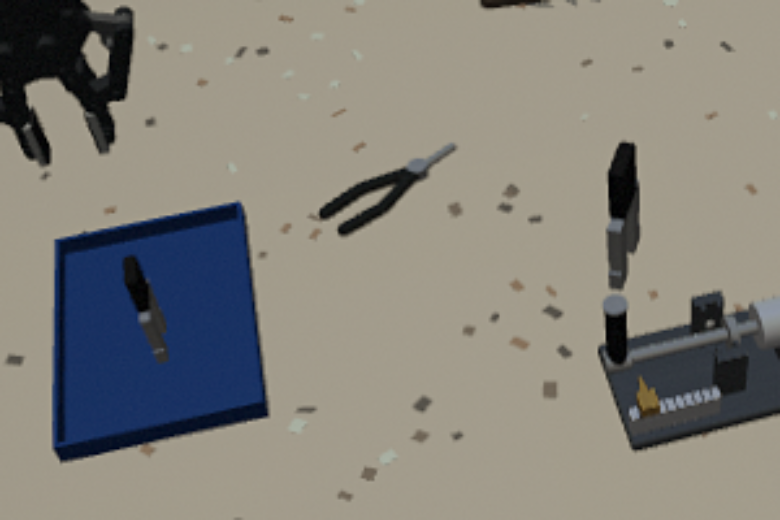

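The key is standing upright in the tray at crop (147,310), and the slot is empty. Now the rod post.

```bash
python3 -m creep '0.5 125 349 0 0 0 0;0.5 125 349 0 0 0 0;0.5 125 349 0 0 0 0;0.5 125 349 0 0 0 0;0.5 125 349 0 0 0 0;0.5 125 349 0 0 0 0;0.5 125 349 0 0 0 0;0.5 125 349 0 0 0 0;0.5 125 349 -50 0 0 0;0.5 125 349 -90 0 0 0;0.5 125 349 -120 0 0 0;0.5 125 349 -140 0 0 0;0.5 125 349 -140 0 0 0;0.5 125 349 -140 0 0 0'; python3 -c "
from h import *
a=shot('scene','p1')
cv2.imwrite('pics/p1c.png',cv2.convertScaleAbs(cv2.resize(a[150:310,230:430],(700,560))[...,::-1],alpha=1.5,beta=10))"
```

```text
clock: 12.55
position: [0.5962, -0.0522, 0.0747]
orientation: [-0.125, 3.137, -0.001]
contact_force: [0.6, 0.4, -1.2]
opening: 0.5
finger_force: 0.0
```

View pics/p1c.png

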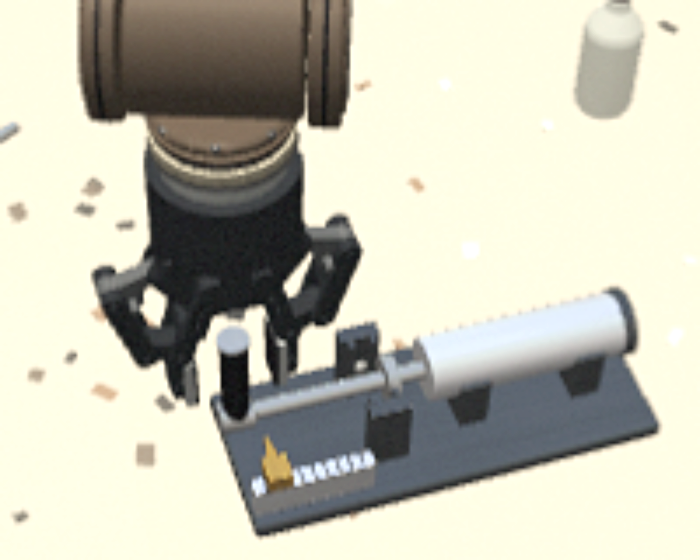

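The pads straddle the post at crop (233,370). The collar, now visible, is at crop (393,376). I close and measure the pull.

```bash
python3 -m creep '0 0 0 0 0 0 0;0 0 0 0 0 0 0;0 0 0 0 0 0 0;0 0 0 0 0 0 0;0 0 0 0 0 0 0;0 0 0 0 0 0 0'; python3 - <<'E'
from h import *
w=np.radians(94.8);O=np.array([586.5,58.4])
hx=lambda P:(P[:2]*1e3-O)@[np.cos(w),np.sin(w)],
px=lambda x,y:(230+(x+.5)/3.5-.5,150+(y+.5)/3.5-.5)
Hf=lambda P:np.round([(P[:2]*1e3-O)@[np.cos(w),np.sin(w)],(P[:2]*1e3-O)@[-np.sin(w),np.cos(w)]],1)
print("collar",Hf(atz("scene",px(393,376),.045)))
print("tip",Hf(atz("scene",px(268,437),.045)),"cap",Hf(atz("scene",px(233,341),.112)))
print("slot cheek etc mouth",Hf(atz("scene",px(429,366),.045)))
# collar in earlier empty-gripper view of top: try t1t
b=cv2.imread("pics/t1t.png");print(b.shape)
E
```

```text
clock: 13.35
position: [0.5961, -0.0506, 0.0748]
orientation: [-0.127, 3.137, 0.001]
contact_force: [-0.3, 3.9, 5.8]
opening: 0.18
finger_force: 58.3
collar [-16.7   2.3]
tip [-96.5 -18.2] cap [-109.7   -0.3]
slot cheek etc mouth [5.2 3.2]
(480, 640, 3)
```

```bash
python3 -m creep '0 1 -10 0 0 0 0;0 2 -20 0 0 0 0;0 3 -32 0 0 0 0;0 4 -45 0 0 0 0;0 5 -57 0 0 0 0;0 6 -68 0 0 0 0;0 6 -73 0 0 0 0;0 6 -73 0 0 0 0;0 6 -73 0 0 0 0'; python3 -c "
from h import *
a=shot('scene','r1');b=shot('top','r1t')
f=lambda i,w,h:cv2.convertScaleAbs(cv2.resize(i,(w,h),interpolation=cv2.INTER_CUBIC)[...,::-1],alpha=1.6,beta=10)
cv2.imwrite('pics/r1c.png',np.vstack([f(a[225:305,280:360],0 or 600,600)[:300*2],])) 
A=f(a[235:300,285:355],400,371);B=f(b[180:245,280:350],400,371)
cv2.imwrite('pics/r1c.png',np.hstack([A,B]))
for c in('scene','top'):
  for l in('rod_collar','rider_tip','rod'):print(c,l,[(np.round(q['box']),q['p']) for q in boxes_of(l,c)][:2])"
```

```text
clock: 14.48
position: [0.6022, -0.1219, 0.0748]
orientation: [-0.125, 3.137, 0.007]
contact_force: [0.6, 10.1, 6.3]
opening: 0.181
finger_force: 58.5
scene rod_collar [(array([255., 251.,  62.,  32.]), 0.92), (array([108., 229.,  18.,  40.]), 0.36)]
scene rider_tip [(array([107., 230.,  20.,  37.]), 0.47), (array([307., 280.,   8.,   9.]), 0.38)]
scene rod [(array([258., 252.,  60.,  30.]), 0.6), (array([304., 281.,   8.,   9.]), 0.49)]
top rod_collar [(array([318., 208.,  26.,  12.]), 0.74)]
top rider_tip [(array([325., 189.,   4.,   3.]), 0.54)]
top rod [(array([320., 205.,  22.,   8.]), 0.46)]
```

View pics/r1c.png

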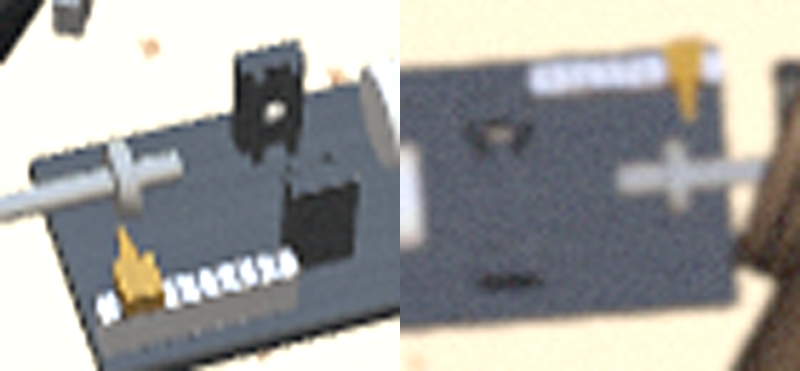

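The collar shows at crop (125,177) in the scene and (278,175) in the top view. The pointer tip is at (123,229) and (290,120), so a few millimetres remain.

```bash
python3 - <<'E'
from h import *
k=400/70
S=lambda x,y:(285+(x+.5)/k-.5,235+(y+.5)*65/371-.5)
T=lambda x,y:(280+(x+.5)/k-.5,180+(y+.5)*65/371-.5)
O=np.array([586.5,58.4])
# rod axis direction from the top view: collar -> rod end; from several picks
for d in(94.4,94.8,95.2):
    w=np.radians(d)
    Hf=lambda P:np.round([(P[:2]*1e3-O)@[np.cos(w),np.sin(w)],(P[:2]*1e3-O)@[-np.sin(w),np.cos(w)]],1)
    print(d,"scene",Hf(atz("scene",S(125,177),.045)),Hf(atz("scene",S(123,229),.045)),"top",Hf(atz("top",T(278,175),.045)),Hf(atz("top",T(290,120),.045)))
# measure collar / tip pixel centres numerically in top: collar column profile off the rod
b=cv2.imread("pics/r1t.png").astype(float);a=cv2.imread("pics/r1.png").astype(float)
print("top rows",{r:np.round(b[r,322:336].mean(1)).astype(int).tolist() for r in(205,206,207,208,209,210,211,212,213,214,215,216)})
y=(b[...,2]-b[...,0]);print("brass",{r:np.round(y[r,322:340]).astype(int).tolist() for r in range(188,205)})
E
```

```text
94.4 scene [-90.    1.8] [-96.7 -19.3] top [-93.9  -0. ] [-99.6 -19.8]
94.8 scene [-89.9   2.4] [-96.8 -18.6] top [-93.9   0.6] [-99.7 -19.1]
95.2 scene [-89.9   3. ] [-97.  -17.9] top [-93.9   1.3] [-99.9 -18.4]
top rows {205: [52, 56, 55, 62, 77, 93, 91, 79, 68, 59, 56, 56, 57, 54], 206: [55, 53, 58, 64, 84, 99, 100, 92, 70, 59, 53, 57, 59, 62], 207: [62, 58, 56, 68, 83, 99, 106, 98, 79, 71, 69, 68, 72, 75], 208: [77, 77, 77, 80, 88, 102, 107, 107, 97, 87, 92, 88, 92, 101], 209: [102, 100, 103, 99, 99, 107, 110, 112, 107, 106, 103, 105, 107, 109], 210: [108, 112, 110, 108, 105, 109, 110, 113, 112, 113, 108, 108, 112, 112], 211: [109, 109, 110, 107, 100, 103, 115, 111, 111, 106, 108, 105, 101, 104], 212: [104, 101, 99, 95, 95, 106, 110, 108, 98, 92, 86, 88, 87, 87], 213: [83, 81, 79, 76, 81, 93, 104, 102, 87, 72, 66, 68, 68, 66], 214: [64, 60, 61, 59, 65, 85, 97, 96, 78, 63, 55, 56, 58, 57], 215: [51, 56, 56, 51, 62, 76, 88, 90, 75, 64, 53, 55, 58, 58], 216: [54, 57, 53, 57, 55, 68, 75, 78, 70, 56, 55, 58, 56, 54]}
brass {188: [23, 21, 19, 31, 52, 72, 77, 78, 75, 73, 55, 26, 9, 16, 
[... 627 characters left out ...]
, 5, 19, 28, 30, 31], 197: [-10, -7, -8, -9, -10, -7, 20, 55, 71, 45, 7, -11, -12, 2, 18, 29, 30, 31], 198: [-11, -13, -14, -14, -13, -11, 11, 48, 61, 39, 7, -8, -12, -3, 15, 29, 30, 31], 199: [-10, -11, -14, -10, -10, -12, 2, 32, 53, 35, 3, -11, -15, -3, 15, 28, 30, 31], 200: [-11, -12, -13, -11, -10, -12, -6, 16, 34, 22, 1, -15, -12, -5, 17, 26, 31, 31], 201: [-10, -11, -12, -11, -11, -15, -12, 3, 10, 6, -5, -11, -14, -4, 13, 29, 31, 29], 202: [-9, -11, -16, -9, -12, -12, -13, -8, -8, -8, -9, -11, -11, -5, 13, 26, 31, 31], 203: [-13, -11, -14, -10, -7, -6, -4, -9, -11, -10, -12, -8, -11, -7, 10, 27, 30, 30], 204: [-10, -12, -12, -6, 0, 0, 2, -3, -7, -10, -11, -12, -12, -8, 10, 23, 30, 31]}
```

```bash
python3 -m creep '0 0 -3 0 0 0 0;0 0.5 -6 0 0 0 0;0 0.5 -6 0 0 0 0;0 0.5 -6 0 0 0 0'; cat > m.py <<'E'
from h import *
w=np.radians(94.8);O=np.array([586.5,58.4])
ex=np.array([np.cos(w),np.sin(w)]);ey=np.array([-np.sin(w),np.cos(w)])
W=lambda X,Y,Z:np.r_[O+X*ex+Y*ey,Z]/1e3
def strip(c,im,Y,Z,ch):   # profile along holder x at (Y,Z)
    xs=np.arange(-120,-70,.5);p=np.array([proj(c,W(x,Y,Z))[0] for x in xs],np.float32)
    return xs,cv2.remap(ch,p[None,:,0],p[None,:,1],cv2.INTER_CUBIC)[0]
def cen(xs,v,lo=.5):
    v=v-np.median(v);i=v.argmax();m=abs(xs-xs[i])<9;u=np.clip(v[m]-lo*v[i]*.6,0,None);return round((xs[m]*u).sum()/u.sum(),1)
fr={c:np.mean([grab_frame(c).astype(np.float32) for _ in range(4)],0) for c in("top","scene")}
for c in fr:
    im=fr[c];br=im[...,0]-im[...,2];g=im.mean(2)
    print(c,"tip",[(Y,cen(*strip(c,im,Y,45,br))) for Y in(-28,-26,-24,-22)])
    print(c,"collar",[(Y,Z,cen(*strip(c,im,Y,Z,g))) for Y,Z in((-11,53),(-9,55),(8,56),(10,54),(-12,45),(-11,40))])
s=state();print(s["position"],s["contact_force"],s["finger_force"],s["clock"])
E
python3 m.py
```

```text
clock: 15.38
position: [0.6027, -0.1276, 0.0748]
orientation: [-0.126, 3.137, 0.007]
contact_force: [-0.0, 9.8, 6.9]
opening: 0.184
finger_force: 58.5
top tip [(-28, np.float64(-99.3)), (-26, np.float64(-99.2)), (-24, np.float64(-99.3)), (-22, np.float64(-99.4))]
top collar [(-11, 53, np.float64(-116.2)), (-9, 55, np.float64(-116.3)), (8, 56, np.float64(-116.3)), (10, 54, np.float64(-116.2)), (-12, 45, np.float64(-116.5)), (-11, 40, np.float64(-116.8))]
scene tip [(-28, np.float64(-98.0)), (-26, np.float64(-98.0)), (-24, np.float64(-97.9)), (-22, np.float64(-97.8))]
scene collar [(-11, 53, np.float64(-97.3)), (-9, 55, np.float64(-97.5)), (8, 56, np.float64(-97.4)), (10, 54, np.float64(-97.2)), (-12, 45, np.float64(-94.9)), (-11, 40, np.float64(-120.0))]
[ 0.60271462 -0.12754759  0.07481598] [-0.22250889  9.81553184  6.36351219] 58.54261793196201 15.775
```

```bash
sed -i 's/-120,-70,.5/-109,-72,.5/' m.py; python3 m.py
```

```text
top tip [(-28, np.float64(-99.2)), (-26, np.float64(-99.2)), (-24, np.float64(-99.3)), (-22, np.float64(-99.5))]
top collar [(-11, 53, np.float64(-98.4)), (-9, 55, np.float64(-98.5)), (8, 56, np.float64(-99.2)), (10, 54, np.float64(-99.3)), (-12, 45, np.float64(-98.9)), (-11, 40, np.float64(-99.5))]
scene tip [(-28, np.float64(-98.0)), (-26, np.float64(-98.0)), (-24, np.float64(-97.9)), (-22, np.float64(-97.8))]
scene collar [(-11, 53, np.float64(-97.2)), (-9, 55, np.float64(-97.4)), (8, 56, np.float64(-97.4)), (10, 54, np.float64(-97.2)), (-12, 45, np.float64(-95.1)), (-11, 40, np.float64(-104.5))]
[ 0.60272805 -0.12754167  0.07481764] [ 0.4160956  10.21459233  7.02673896] 58.542717564851046 16.175
```

```bash
python3 -m creep '0 0 -0.6 0 0 0 0;0 0 -0.6 0 0 0 0;0 0 -0.6 0 0 0 0;0 0 -0.6 0 0 0 0' && python3 m.py && python3 -c "
from h import *
grab_frame('scene');print([(np.round(b['box']),b['p']) for l in('key','aviator') for b in boxes_of(l,'scene')])
print(job_done())"
```

```text
clock: 16.68
position: [0.6028, -0.128, 0.0748]
orientation: [-0.126, 3.137, 0.007]
contact_force: [0.1, 9.5, 7.6]
opening: 0.183
finger_force: 58.5
top tip [(-28, np.float64(-99.3)), (-26, np.float64(-99.3)), (-24, np.float64(-99.3)), (-22, np.float64(-99.4))]
top collar [(-11, 53, np.float64(-98.5)), (-9, 55, np.float64(-98.9)), (8, 56, np.float64(-99.4)), (10, 54, np.float64(-99.4)), (-12, 45, np.float64(-99.1)), (-11, 40, np.float64(-99.9))]
scene tip [(-28, np.float64(-98.0)), (-26, np.float64(-98.0)), (-24, np.float64(-97.9)), (-22, np.float64(-97.8))]
scene collar [(-11, 53, np.float64(-98.3)), (-9, 55, np.float64(-97.9)), (8, 56, np.float64(-97.7)), (10, 54, np.float64(-97.5)), (-12, 45, np.float64(-103.5)), (-11, 40, np.float64(-106.7))]
[ 0.60276028 -0.12805552  0.07480197] [ 0.16639829 11.09243418  7.11061027] 58.53276740759611 17.075
[(array([297., 185.,  11.,  57.]), 0.82), (array([108., 228.,  16.,  39.]), 0.59), (array([ 76., 206.,  87., 101.]), 0.69), (array([457., 206.,  64.,  33.]), 0.62)]
the job is handed in; nothing more can be done
None
```

I handed the job in at about 17 s: the key stands in the blue tray, and the arm is holding the rod against its spring with the collar level with the brass pointer to within about 0.5 mm by both cameras; the rider and aviator frame were not touched.

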